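# Hold the hood of the free heating block just short of its balance point

### The job

A rack of sample cells is waiting in front of one of the two heating blocks; the block with the timer in front of it is still running, so its hood stays shut. Take the hood of the block with the rack by its handle and raise it clearly past its balance point (40 degrees open), then bring it back and hold it still just below that point, at about 35 degrees, so that it would drop shut if let go. Finish while holding the handle there, and leave the rack, the timer, the bottle and the tape where they stand.

Things in the scene. Friction and masses are not known exactly. Their poses are not given: they have to be found in the camera images.
- dry_block_cover (a joint): opening angle of the hood of heating block 1, rad: 0 shut (as at the start), grows as the front edge rises, stop at 1.48. Hinged at its low back edge, with a spring that carries part of its weight: balance point 0.70 (40 degrees). Below it the hood drops shut by itself, above it swings fully open; no friction. Lifting it at the handle takes about 2 N from shut, under 1 N near balance.
- handle_1: handle of hood 1: round bar 12 mm thick, 100 long along its y, between two brackets (72 free between them) from the hood's face. Origin: middle of the bar; the frame turns with the hood. Shut: x points level into the face, 45 mm behind the bar's axis; z up; bar 145 mm above the worktop. The face goes straight down below it; the hood's flat top (171 high) begins 71 behind it.
- hinge_1 (a point): middle of the hinge axis of hood 1, 50 mm above the worktop. Its frame is the block's and does not turn with the hood: y along the hinge, x from the block's front to its back, z up. The bar goes round this axis at a radius of 240 mm: with the hood shut it is 221 mm in front of the axis (-x) and 95 mm above it.
- front_1 (a point): point on the worktop 190 mm in front of the centre of heating block 1; the timer or the rack stands within 60 mm of it. The block: a beige dry-block heater 196 deep, 222 wide, 177 mm high, fixed, its handle towards the robot; the two blocks look alike, and block 1 may stand left or right.
- dry_block_2_cover (a joint): opening angle of the hood of heating block 2, rad: 0 shut (as at the start), grows as the front edge rises, stop at 1.48. Hinged at its low back edge, with a spring that carries part of its weight: balance point 0.70 (40 degrees). Below it the hood drops shut by itself, above it swings fully open; no friction. Lifting it at the handle takes about 2 N from shut, under 1 N near balance.
- handle_2: handle of hood 2: round bar 12 mm thick, 100 long along its y, between two brackets (72 free between them) from the hood's face. Origin: middle of the bar; the frame turns with the hood. Shut: x points level into the face, 45 mm behind the bar's axis; z up; bar 145 mm above the worktop. The face goes straight down below it; the hood's flat top (171 high) begins 71 behind it.
- hinge_2 (a point): middle of the hinge axis of hood 2, 50 mm above the worktop. Its frame is the block's and does not turn with the hood: y along the hinge, x from the block's front to its back, z up. The bar goes round this axis at a radius of 240 mm: with the hood shut it is 221 mm in front of the axis (-x) and 95 mm above it.
- front_2 (a point): point on the worktop 190 mm in front of the centre of heating block 2; the timer or the rack stands within 60 mm of it. The block: a beige dry-block heater 196 deep, 222 wide, 177 mm high, fixed, its handle towards the robot; the two blocks look alike, and block 2 may stand left or right.
- timer_mid (a point): middle of the timer, a flat white push-button timer 62x58x18 mm with three round buttons, loose on the worktop in front of one of the blocks: that block is still running. Half-way up, z up
- rack_mid (a point): middle of the sample rack, a narrow clear-white tray 34x110x26 mm with three clear square cells 45 mm tall standing in it, loose on the worktop in front of the other block, the one to be opened. Half-way up, z up, y along its length
- bottle_mid (a point): middle of a bystander: capped white bottle, 60 mm across and 118 mm tall, loose, standing between the blocks. Half-way up, z up
- tape_mid (a point): middle of a bystander: roll of tape lying flat, 62 mm across and 18 mm high, loose. Half-way up, z up
Not all that is in view belongs to the job. Of the things that look like the part that bears rack_mid, the middle-sized one is meant.

How it is judged:
On the way:
1. the hood of the block with the rack is raised past its balance point (beyond 0.73 rad, 42 degrees) (((horizontal distance between rack_mid and front_1 below 0.15 m and value of joint dry_block_cover above 0.73 rad) or (horizontal distance between rack_mid and front_2 below 0.15 m and value of joint dry_block_2_cover above 0.73 rad))), for 0.1 s.
At the end, for the whole second after the job is handed in: the hood of the block with the rack in front is held still by the fingers on its handle, between 0.54 and 0.69 rad open (31 to 39.5 degrees; the balance point is at 0.70); the other hood is shut (under 0.05 rad) (((horizontal distance between rack_mid and front_1 below 0.15 m and value of joint dry_block_cover between 0.54 and 0.69 rad and velocity of joint dry_block_cover between -0.06 and 0.06 rad/s and contact force between the fingers and handle_1 above 0.1 N and value of joint dry_block_2_cover below 0.05 rad) or (horizontal distance between rack_mid and front_2 below 0.15 m and value of joint dry_block_2_cover between 0.54 and 0.69 rad and velocity of joint dry_block_2_cover between -0.06 and 0.06 rad/s and contact force between the fingers and handle_2 above 0.1 N and value of joint dry_block_cover below 0.05 rad))); the arm keeps its last pose, push and grip.
It fails at once if the hood of the block with the timer is opened (beyond 0.1 rad) ((horizontal distance between timer_mid and front_1 below 0.15 m and value of joint dry_block_cover above 0.1 rad) or (horizontal distance between timer_mid and front_2 below 0.15 m and value of joint dry_block_2_cover above 0.1 rad)).
It fails at once if the rack, the timer, the bottle or the tape is moved by more than 25 mm (distance of any of rack_mid, timer_mid, bottle_mid, tape_mid from where it was at the start of the episode above 0.025 m).
It also fails if it takes over 42 s, if anything falls off the work surface, if the arm or the gripper's body presses on something with over 40 N, if the wrist force passes 120 N, or if a joint passes its speed limit or range.

### The arm

A 7-joint arm with a two-finger parallel gripper is mounted at the origin on a cart in front of the work surface, level with it; the furniture and walls round the work are solid. World frame = base frame: x ahead of the robot, y to its left, z up, the work surface at z = 0. Lengths are in m, angles in rad, forces in N, time in s.
With the tool pointing down it reaches from about 0.4 to 0.875 m from the base axis. Payload 6.5 kg.
Tool frame: the origin (TCP) lies at the centre of the arm's flange, where the gripper is bolted on; the fingertips stand 173 mm ahead of it and the grasp point (between the pads) lies 155 mm ahead of it; x points along the fingers, y is the direction in which the jaws open and shut, and the axes are right-handed (so a half turn about x gives the same grasp; the last joint's range is limited). The gripper opens to 85 mm and grips with 20 to 120 N. Pads are 22 mm wide; open, the fingers measure 114 mm over their backs; the gripper's body (76 mm by 85 mm) begins 54 mm behind the grasp point. The pads swing forward as they close: fully open they stand 13 mm farther back than shut.
Start: joints at [-1.281, 0.536, -0.004, 1.538, 0.003, 1.067, -0.071], TCP at [0.226, 0.609, 0.405] pointing down, gripper open.
Joint ranges: [-2.7, 2.7], [-0.37, 2.16], [-1.27, 1.26], [0.24, 2.4], [-1.31, 4.45], [0.19, 1.91], [-2.76, 2.76]. Speed limits (rad/s): [2.39, 2.39, 3.14, 3.14, 3.14, 3.14, 3.14].

### API

Orientations are given as a unit quaternion [x, y, z, w].
In Python, from cell import get_state, get_image, get_calibration, bot gives the robot as it stands. The module is installed in compiled form; this text tells all that it offers.
- The arm moves only by the tool move_arm, never from a script. Its arguments are lists of equal length, an entry for each row: "dr": the turn, a rotation vector about the tool's x, y, z in degrees, a list of three; "dp": the shift along the tool's x, y, z in m, a list of three; "grip": the finger opening in m, from 0 to 0.0854. A call has exactly 5 rows; each row shifts and turns the pose as measured when the row begins, along the tool's axes as they then stand; what a row does not reach is not made up. A row lasts 1/10 s, in which the tool goes at most 50 mm and 8.59 degrees, less where a joint would pass 70% of its speed; a pose out of reach is approached as far as the arm can. A call with a gripper value outside its range is refused whole. The fingers move at their own pace and stop on an object; "newtons" is the grip in N (left out, the last holds). Time passes only in rows, so rows that do not move let the fingers close, or fill a call up. It gives the time, the measured TCP pose, the force and the opening at its end, in the units of the state.
- get_state(): the state, without advancing time (a new reading comes with each control period).
- get_image(name): name is "side" or "top"; returns the picture (480x640x3 uint8, red, green, blue); there is no depth.
- get_calibration(name): a dict with "fovy" (degrees; the focal length in pixels is half the picture's height over the tangent of half this angle, whatever the lens; pixels are square), "cx", "cy" (the principal point, pixels), "distortion" ([k1, k2, p1, p2, k3] as OpenCV has them; the pictures are not rectified), "position" and "attitude" of the camera in the world. Camera axes: x right, y down, z forward; pixel columns grow to the right and rows downward; lengths in m; the calibration is good to about 2 mm. A picture is of the moment at which its call begins. get_calibration takes no time and is no camera call.
- bot.sign_off(): hands the job in, once; it reports no verdict.
The state is a dict: "time_s": time; "joint_pos": joint angles; "qd": joint speeds; "effort": joint torques, N m; "position": TCP position; "eef_rot": TCP orientation; "wrist_force": force on the tool from outside, world axes, zero at the start; "moment": the same for the moment, N m; "grip_width": opening from 0.0 (shut) to 1.0 (fully open).
Only numpy, scipy, OpenCV 4.12 (cv2) and the standard library are available. Lean on these libraries where they do the work, as an engineer would, in place of code of your own. Each camera call takes 0.05 s, during which the arm holds its last target.

## Working session

There is one attempt and no reset: what is moved stays moved. The work goes in short steps, Python scripts to look and compute and a tool call to move; the robot and the scene stay as the last step left them, time stands still between calls to the robot, and variables do not carry over. Pictures are saved under pics/ and viewed, and the job is handed in when it is done.

Besides the shell and the picture viewer there is one more tool, called as a command line: name --argument value ..., lists and objects as JSON in quotes. move_arm: Moves the arm, as the interface text tells. Its arguments: {"type":"object","properties":{"dr":{"type":"array","items":{"type":"array","items":{"type":"number"}}},"dp":{"type":"array","items":{"type":"array","items":{"type":"number"}}},"grip":{"type":"array","items":{"type":"number"}},"newtons":{"type":"number"}},"required":["dr","dp","grip"]}

```bash
mkdir -p pics
python3 - <<'E'
from cell import *
import cv2
s=get_state();print(s)
for n in("side","top"):
    print(n,get_calibration(n)); cv2.imwrite(f"pics/{n}0.png",get_image(n)[:,:,::-1])
E
```

```text
{'time_s': 0.0, 'joint_pos': array([-1.28118835,  0.53718136, -0.00442765,  1.53887158,  0.00262355,
        1.06731694, -0.07116991]), 'qd': array([ 0.00023962, -0.00093701, -0.00068885, -0.00045758,  0.00050679,
        0.00061908,  0.00054075]), 'effort': array([ 5.03757838e-05, -5.83396804e+01,  1.04878295e+00, -2.59090483e+01,
        1.23888519e-02,  9.60364763e-03, -1.06885321e-05]), 'position': array([0.22631526, 0.6089731 , 0.4038037 ]), 'eef_rot': array([ 0.12447447,  0.69600872, -0.12572225,  0.69589646]), 'wrist_force': array([-0.10833034,  0.0676563 , -0.09667282]), 'moment': array([0.06228654, 0.033728  , 0.0155118 ]), 'grip_width': 0.9999573996537742}
side {'fovy': 54.370623497822095, 'cx': 316.2375901029099, 'cy': 241.99269206199665, 'distortion': array([-0.09961677,  0.        ,  0.        ,  0.        ,  0.        ]), 'position': array([-0.06819751, -0.26605165,  1.18052142]), 'attitude': array([ 0.78041268, -0.5683588 ,  0.15457601, -0.20983466])}
top {'fovy': 53.53665355409141, 'cx': 319.88451272599127, 'cy': 244.8844925240918, 'distortion': array([0.03874986, 0.        , 0.        , 0.        , 0.        ]), 'position': array([ 0.26117909, -0.08720353,  1.17333451]), 'attitude': array([ 0.70483164, -0.69981162,  0.08124709, -0.08291547])}
```

View pics/side0.png

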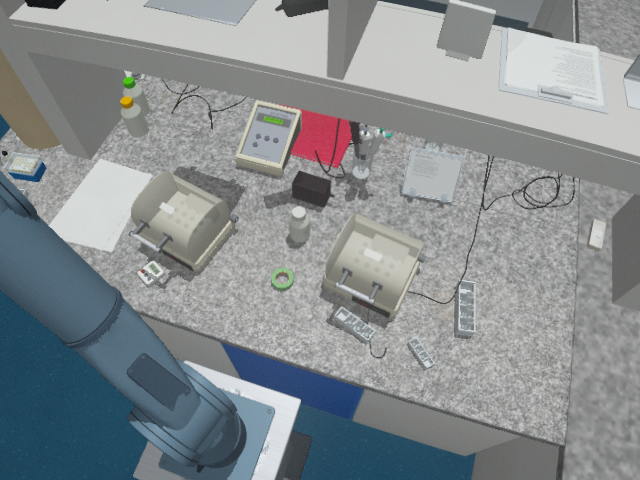

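View pics/top0.png

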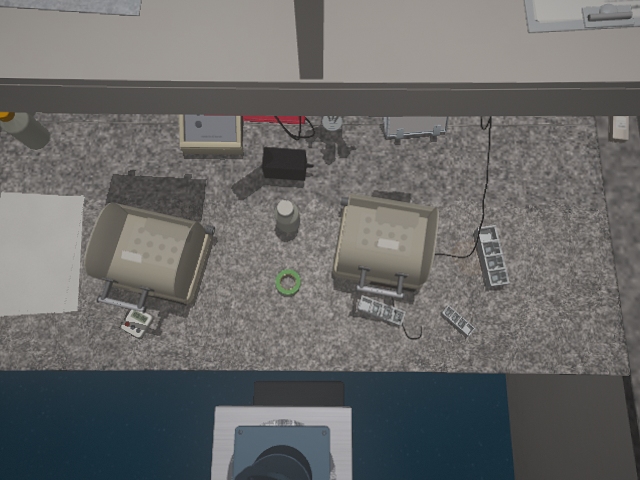

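Run:
```python
import cv2
a=cv2.imread("pics/side0.png");b=cv2.imread("pics/top0.png")
cv2.imwrite("pics/cs.png",cv2.resize(a[205:375,310:490],(720,680)[:2],interpolation=cv2.INTER_CUBIC)[:600])
cv2.imwrite("pics/ct.png",cv2.resize(b[190:340,325:515],(760,600),interpolation=cv2.INTER_CUBIC))
```

```text
(no output)
```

View pics/cs.png

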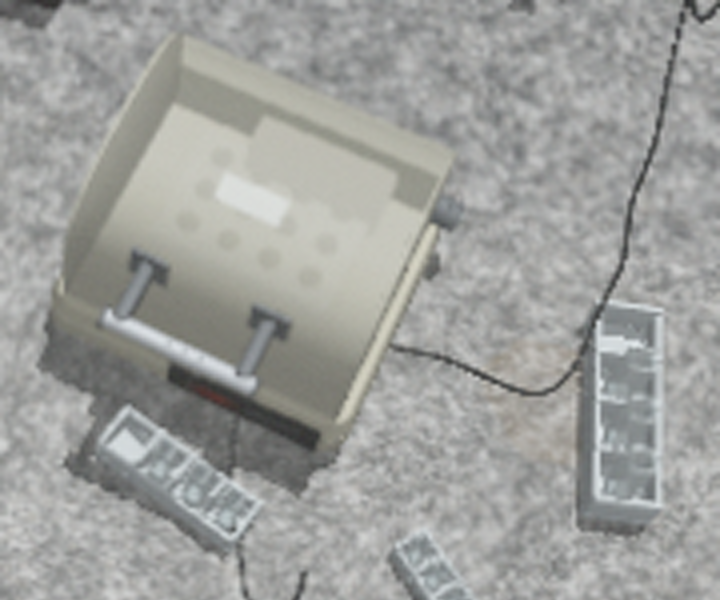

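View pics/ct.png

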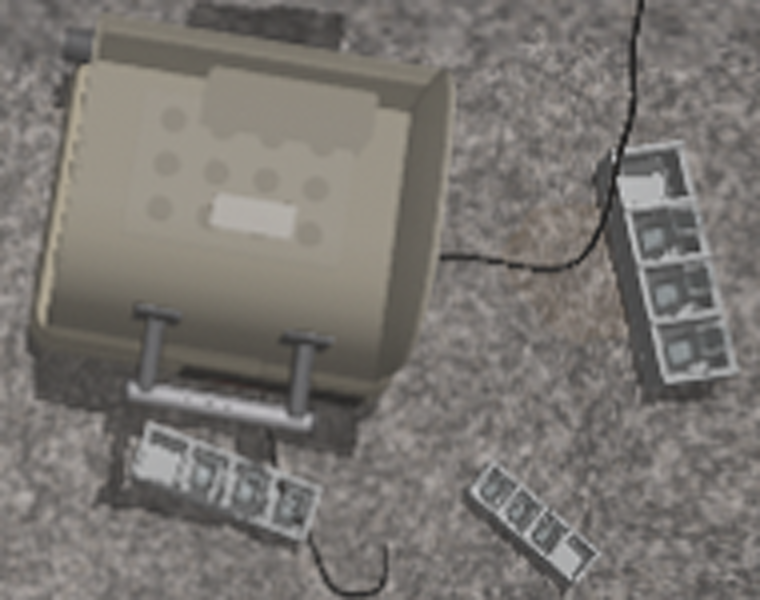

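```bash
cat > h.py <<'E'
import numpy as np,cv2
from scipy.spatial.transform import Rotation as R
from cell import *
def K(c):
    f=240/np.tan(np.radians(c["fovy"])/2);return np.array([[f,0,c["cx"]],[0,f,c["cy"]],[0,0,1.]])
def ray(n,p):
    c=get_calibration(n);u=cv2.undistortPoints(np.array([[p]],float),K(c),c["distortion"])[0,0]
    d=R.from_quat(c["attitude"]).apply([u[0],u[1],1]);return c["position"],d/np.linalg.norm(d)
def atz(n,p,z):
    o,d=ray(n,p);return o+d*(z-o[2])/d[2]
def tri(ps,pt):
    A=np.zeros((3,3));b=np.zeros(3);rs=[ray("side",ps),ray("top",pt)]
    for o,d in rs:
        M=np.eye(3)-np.outer(d,d);A+=M;b+=M@o
    x=np.linalg.solve(A,b);return x,[np.linalg.norm((np.eye(3)-np.outer(d,d))@(x-o)) for o,d in rs]
def proj(n,P):
    c=get_calibration(n);Ri=R.from_quat(c["attitude"]).inv();q=Ri.apply(np.atleast_2d(P)-c["position"])
    return cv2.projectPoints(q,np.zeros(3),np.zeros(3),K(c),c["distortion"])[0][:,0]
E
python3 - <<'E'
from h import *
np.set_printoptions(precision=4,suppress=True)
L=((337.0,284.5),(358.2,287.5));Rr=((372.5,301),(402,295.5))
for q in(L,Rr): print(tri(*q),atz("side",q[0],.149),atz("top",q[1],.149))
# rack: top corners z~.026 centre
for n,ps in(("side",[(127,407),(98,452),(260,507),(232,548)]),("top",[(150,422),(133,480),(320,487),(303,540)])):
    for p in ps:
        o=(310,205) if n=="side" else (325,190)
        print(n,atz(n,(p[0]/4+o[0],p[1]/4+o[1]),.026))
print(proj("top",[[0,0,0],[.226,.609,.4]]),proj("side",[[0,0,0],[.226,.609,.4]]))
E
```

```text
(array([ 0.4112, -0.1684,  0.1383]), [np.float64(1.6259399895941042e-05), np.float64(1.6259399895941114e-05)]) [ 0.4063 -0.1694  0.149 ] [ 0.4097 -0.1675  0.149 ]
(array([ 0.3939, -0.2627,  0.1419]), [np.float64(0.00016249462857529428), np.float64(0.0001624946285752507)]) [ 0.3907 -0.2625  0.149 ] [ 0.3931 -0.2616  0.149 ]
side [ 0.4045 -0.1884  0.026 ]
side [ 0.3683 -0.1793  0.026 ]
side [ 0.364  -0.2899  0.026 ]
side [ 0.3319 -0.2797  0.026 ]
top [ 0.4081 -0.1873  0.026 ]
top [ 0.3732 -0.1766  0.026 ]
top [ 0.37   -0.2884  0.026 ]
top [ 0.3387 -0.2772  0.026 ]
[[ 281.116   477.55  ]
 [-139.405   382.1833]] [[217.8201 437.1505]
 [-28.0112 204.2103]]
```

```bash
cat >> h.py <<'E'
np.set_printoptions(precision=4,suppress=True)
BAR=np.array([.4015,-.2155,.145]);YAW=np.radians(-10.4)
XH=np.array([np.cos(YAW),np.sin(YAW),0]);HIN=BAR+.221*XH;HIN[2]=.05
def barat(th):
    a=np.radians(th)+np.arctan2(95,221);return HIN-.24*np.cos(a)*XH+np.array([0,0,.24*np.sin(a)])
def Rt(sgn=1,tilt=0):
    # tool x down, y along sgn*XH ; tilt deg: tool x leans toward +XH
    x=np.array([0,0,-1.])*np.cos(np.radians(tilt))+XH*np.sin(np.radians(tilt))
    z=np.cross([0,0,-1.],sgn*XH);y=np.cross(z,x);return R.from_matrix(np.array([x,y,z]).T)
def plan(Rtgt,ptgt,vmax=.048,wmax=8.4,n=None):
    s=get_state();r=R.from_quat(s["eef_rot"]);p=s["position"]
    rv=(r.inv()*Rtgt).as_rotvec();d=np.array(ptgt)-p
    N=n or max(1,int(np.ceil(max(np.linalg.norm(d)/vmax,np.degrees(np.linalg.norm(rv))/wmax))))
    print("t",s["time_s"],"p",p,"N",N,"F",s["wrist_force"],"grip",s["grip_width"]*.0854,"totrot",np.degrees(rv))
    print("dr",np.degrees(rv/N).round(2).tolist())
    for i in range(N):
        ri=r*R.from_rotvec(rv*i/N);print((ri.inv().apply(d/N)).round(4).tolist())
E
python3 - <<'E'
from h import *
s=get_state();print(R.from_quat(s["eef_rot"]).as_matrix())
for sg in(1,-1): print(sg,np.degrees((R.from_quat(s["eef_rot"]).inv()*Rt(sg)).as_rotvec()))
for th in(0,35,45,50):print(th,barat(th))
plan(Rt(1),[.50,.15,.40])
plan(Rt(-1),[.50,.15,.40])
E
```

```text
[[-0.0004  0.3483  0.9374]
 [-0.0015  0.9374 -0.3483]
 [-1.     -0.0015  0.0001]]
1 [80.0176  0.0648  0.0687]
-1 [-99.9824  -0.072    0.068 ]
0 [ 0.402  -0.2156  0.1448]
35 [ 0.4947 -0.2326  0.2541]
45 [ 0.5314 -0.2393  0.2729]
50 [ 0.5509 -0.2429  0.2798]
t 0.1 p [0.2263 0.609  0.4039] N 12 F [ 0.6497 -0.0343 -0.2435] grip 0.08505725073001669 totrot [80.0176  0.0648  0.0687]
dr [6.67, 0.01, 0.01]
[0.0004, -0.0279, 0.0347]
[0.0004, -0.0237, 0.0377]
[0.0004, -0.0192, 0.0402]
[0.0004, -0.0144, 0.0422]
[0.0003, -0.0094, 0.0435]
[0.0003, -0.0042, 0.0443]
[0.0003, 0.0009, 0.0445]
[0.0003, 0.0061, 0.0441]
[0.0003, 0.0112, 0.0431]
[0.0003, 0.0161, 0.0415]
[0.0003, 0.0208, 0.0394]
[0.0003, 0.0252, 0.0367]
t 0.1 p [0.2263 0.609  0.4039] N 12 F [ 0.6497 -0.0343 -0.2435] grip 0.08505725073001669 totrot [-99.9824  -0.072    0.068 ]
dr [-8.33, -0.01, 0.01]
[0.0004, -0.0279, 0.0347]
[0.0004, -0.0326, 0.0303]
[0.0004, -0.0367, 0.0252]
[0.0004, -0.04, 0.0197]
[0.0004, -0.0424, 0.0137]
[0.0004, -0.0439, 0.0074]
[0.0004, -0.0445, 0.0009]
[0.0004, -0.0442, -0.0055]
[0.0004, -0.0429, -0.0119]
[0.0003, -0.0407, -0.018]
[0.0003, -0.0377, -0.0237]
[0.0003, -0.0339, -0.0289]
```

move_arm --dr '[[6.67,0,0],[6.67,0,0],[6.67,0,0],[6.67,0,0],[6.67,0,0]]' --dp '[[0,-0.028,0.035],[0,-0.024,0.038],[0,-0.019,0.04],[0,-0.014,0.042],[0,-0.009,0.043]]' --grip '[0.045,0.045,0.045,0.045,0.045]' --newtons 30

```text
time_s: 0.6
position: [0.3374, 0.4167, 0.4008]
eef_rot: [0.321, 0.631, -0.323, 0.628]
wrist_force: [0.2, 0.1, 0.3]
grip_width: 0.528
```

Run:
```python
from h import *
plan(Rt(1),[.50,.12,.42])
print(get_state()["joint_pos"])
```

```text
t 0.6 p [0.3374 0.4167 0.4008] N 8 F [0.1567 0.1311 0.2943] grip 0.04508029111726093 totrot [46.1914 -0.0405  0.3329]
dr [5.77, -0.01, 0.04]
[-0.0025, -0.0052, 0.042]
[-0.0025, -0.001, 0.0423]
[-0.0025, 0.0033, 0.0422]
[-0.0025, 0.0075, 0.0416]
[-0.0025, 0.0117, 0.0406]
[-0.0025, 0.0157, 0.0393]
[-0.0024, 0.0196, 0.0375]
[-0.0024, 0.0232, 0.0353]
[-1.1029  0.3489  0.1625  1.8515 -0.0733  0.9505 -0.2825]
```

move_arm --dr '[[5.8,0,0],[5.8,0,0],[5.8,0,0],[5.8,0,0],[5.8,0,0]]' --dp '[[-0.002,-0.005,0.042],[-0.002,-0.001,0.042],[-0.002,0.003,0.042],[-0.002,0.007,0.042],[-0.002,0.012,0.041]]' --grip '[0.045,0.045,0.045,0.045,0.045]'

```text
time_s: 1.1
position: [0.4393, 0.2205, 0.4097]
eef_rot: [0.473, 0.525, -0.478, 0.522]
wrist_force: [1.6, 1.1, 0.4]
grip_width: 0.524
```

Run:
```python
from h import *
plan(Rt(1),[.42,-.22,.41])
print(get_state()["joint_pos"])
```

```text
t 1.1 p [0.4393 0.2205 0.4097] N 10 F [1.5885 1.1352 0.3761] grip 0.04477463690122791 totrot [15.9096  0.1222  0.4192]
dr [1.59, 0.01, 0.04]
[0.0001, -0.0061, 0.0437]
[0.0, -0.0049, 0.0438]
[0.0, -0.0037, 0.0439]
[0.0, -0.0025, 0.044]
[0.0, -0.0013, 0.0441]
[0.0, -0.0, 0.0441]
[-0.0, 0.0012, 0.0441]
[-0.0, 0.0024, 0.044]
[-0.0, 0.0036, 0.0439]
[-0.0, 0.0048, 0.0438]
[-0.8613  0.2689  0.363   1.9579 -0.1194  0.9423 -0.343 ]
```

move_arm --dr '[[1.6,0,0],[1.6,0,0],[1.6,0,0],[1.6,0,0],[1.6,0,0]]' --dp '[[0,-0.002,0.044],[0,-0.001,0.044],[0,0,0.044],[0,0,0.044],[0,0,0.044]]' --grip '[0.045,0.045,0.045,0.045,0.045]'

```text
time_s: 1.6
position: [0.4449, -0.0081, 0.4101]
eef_rot: [-0.511, -0.488, 0.515, -0.486]
wrist_force: [0.8, -0.6, -0.3]
grip_width: 0.525
```

Run:
```python
from h import *
plan(Rt(1),[.42,-.22,.41])
print(get_state()["joint_pos"])
```

```text
t 1.6 p [ 0.4449 -0.0081  0.4101] N 5 F [ 0.825  -0.561  -0.2524] grip 0.0448362632072853 totrot [7.4153 0.1235 0.2769]
dr [1.48, 0.02, 0.06]
[0.0001, -0.0028, 0.0426]
[0.0001, -0.0017, 0.0426]
[0.0001, -0.0006, 0.0427]
[0.0, 0.0005, 0.0427]
[0.0, 0.0017, 0.0426]
[-0.5496  0.1884  0.5288  2.0718 -0.1176  0.9151 -0.0083]
```

move_arm --dr '[[1.5,0,0],[1.5,0,0],[1.5,0,0],[1.5,0,0],[1.5,0,0]]' --dp '[[0,-0.006,0.042],[0,-0.005,0.042],[0,-0.004,0.042],[0,-0.003,0.042],[0,-0.002,0.042]]' --grip '[0.045,0.045,0.045,0.045,0.045]'

```text
time_s: 2.1
position: [0.3994, -0.2233, 0.4106]
eef_rot: [-0.544, -0.451, 0.546, -0.45]
wrist_force: [1.7, 0.0, -0.8]
grip_width: 0.532
```

Run:
```python
from h import *
plan(Rt(1),[.4015,-.2155,.40])
print(get_state()["joint_pos"])
for n in("side","top"): cv2.imwrite(f"pics/{n}1.png",get_image(n)[:,:,::-1])
for n in ("side","top"):
  a=cv2.imread(f"pics/{n}1.png")[180:380,290:530]; cv2.imwrite(f"pics/{n}1c.png",cv2.resize(a,(720,600)))
```

```text
t 2.1 p [ 0.3994 -0.2233  0.4106] N 1 F [ 1.7389  0.0352 -0.8237] grip 0.045453399685038774 totrot [-0.388   0.0944  0.2022]
dr [-0.39, 0.09, 0.2]
[0.0106, 0.0006, -0.0081]
[-0.1858  0.2307  0.6934  2.0497 -0.1809  0.9239  0.4163]
```

View pics/side1c.png

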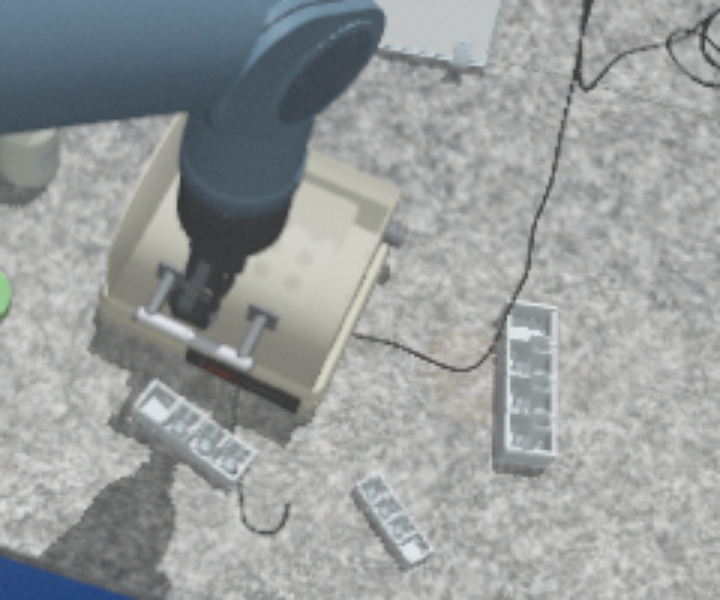

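View pics/top1.png

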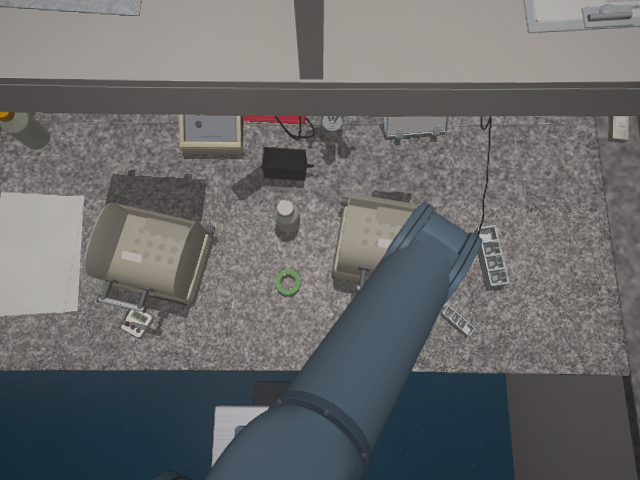

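move_arm --dr '[[-0.4,0.1,0.2],[0,0,0],[0,0,0],[0,0,0],[0,0,0]]' --dp '[[0.02,0.0005,-0.004],[0.02,0,-0.004],[0.02,0,0],[0.003,0,0],[0,0,0]]' --grip '[0.045,0.045,0.045,0.045,0.045]'

```text
time_s: 2.7
position: [0.4, -0.2188, 0.3461]
eef_rot: [-0.545, -0.449, 0.546, -0.45]
wrist_force: [0.1, 0.4, -0.2]
grip_width: 0.526
```

Run:
```python
from h import *
plan(Rt(1),[.4015,-.2155,.30])
print(get_state()["joint_pos"])
for n in("side",): cv2.imwrite(f"pics/{n}2.png",get_image(n)[:,:,::-1])
a=cv2.imread(f"pics/side2.png")[230:350,310:430]; cv2.imwrite(f"pics/side2c.png",cv2.resize(a,(600,600)))
```

```text
t 2.7 p [ 0.4    -0.2188  0.3461] N 1 F [ 0.0554  0.3537 -0.16  ] grip 0.04494746819759858 totrot [-0.6094  0.12   -0.0233]
dr [-0.61, 0.12, -0.02]
[0.0461, 0.0008, -0.0036]
[-0.1323  0.3404  0.6421  2.1152 -0.2886  0.77    0.4993]
```

View pics/side2c.png

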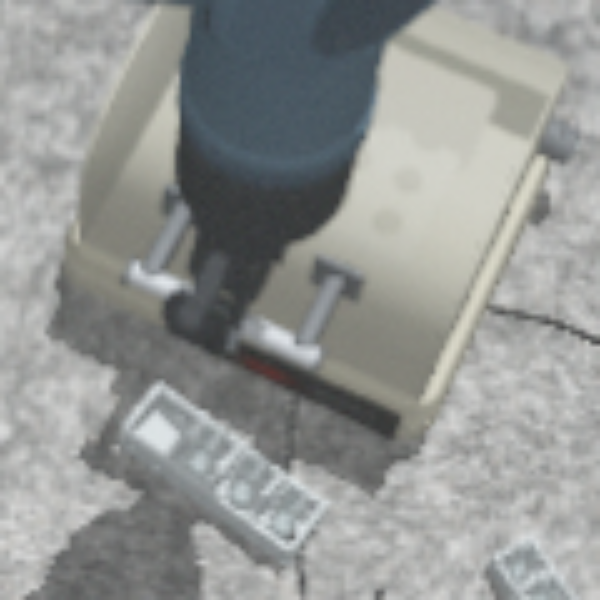

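move_arm --dr '[[-0.6,0.1,0],[0,0,0],[0,0,0],[0,0,0],[0,0,0]]' --dp '[[0.012,0.0008,-0.002],[0.012,0,-0.002],[0.012,0,0],[0.01,0,0],[0,0,0]]' --grip '[0.045,0.045,0.045,0.045,0.045]'

```text
time_s: 3.25
position: [0.4028, -0.2143, 0.298]
eef_rot: [0.544, 0.452, -0.542, 0.454]
wrist_force: [0.0, 0.2, 0.3]
grip_width: 0.529
```

Run:
```python
from h import *
plan(Rt(1),[.4015,-.2155,.30])
for n in("side",): cv2.imwrite(f"pics/{n}3.png",get_image(n)[:,:,::-1])
a=cv2.imread(f"pics/side3.png")[230:350,310:430]; cv2.imwrite(f"pics/side3c.png",cv2.resize(a,(600,600)))
```

```text
t 3.25 p [ 0.4028 -0.2143  0.298 ] N 1 F [0.0347 0.2009 0.3403] grip 0.045202152177411595 totrot [ 0.1385 -0.0165 -0.2324]
dr [0.14, -0.02, -0.23]
[-0.002, -0.0011, 0.0014]
```

View pics/side3c.png

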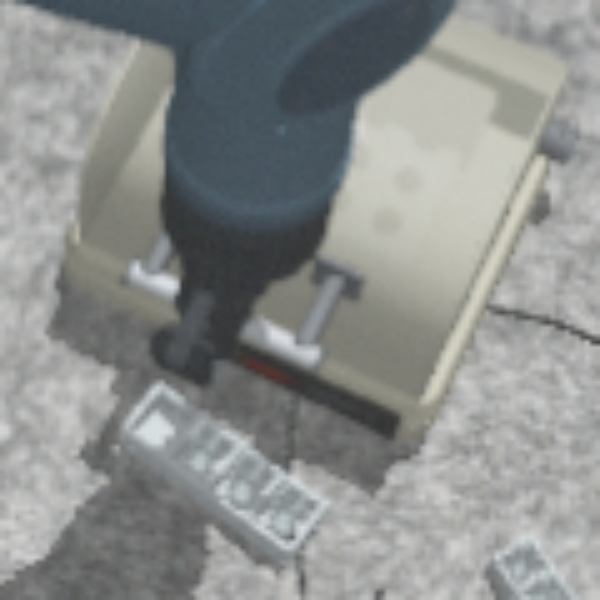

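move_arm --dr '[[0,0,0],[0,0,0],[0,0,0],[0,0,0],[0,0,0]]' --dp '[[0,0,0],[0,0,0],[0,0,0],[0,0,0],[0,0,0]]' --grip '[0.03,0.022,0.016,0.01,0.005]' --newtons 25

```text
time_s: 3.8
position: [0.4012, -0.2148, 0.2989]
eef_rot: [0.544, 0.453, -0.542, 0.453]
wrist_force: [2.7, -0.0, -1.7]
grip_width: 0.128
```

Run:
```python
from h import *
plan(Rt(1),[.4015,-.2155,.30])
```

```text
t 3.8 p [ 0.4012 -0.2148  0.2989] N 1 F [ 2.7247 -0.0273 -1.6851] grip 0.010959137919425314 totrot [ 0.0757 -0.0672 -0.0617]
dr [0.08, -0.07, -0.06]
[-0.0011, 0.0004, 0.0006]
```

```bash
cat >> h.py <<'E'
OFF=np.array([.4012,-.2148,.2989])-BAR
def arc(ths):
    s=get_state();r=R.from_quat(s["eef_rot"]);p=s["position"]
    b=p-OFF-HIN;print("t",s["time_s"],"th now",np.degrees(np.arctan2(b[2],-b@XH))-23.26,"rad",np.hypot(b[2],b@XH),"F",s["wrist_force"],"grip",s["grip_width"]*.0854)
    print("rot err",np.degrees((r.inv()*Rt(1)).as_rotvec()))
    for t in ths:
        q=barat(t)+OFF;print(t,(r.inv().apply(q-p)).round(4).tolist());p=q
E
python3 -c "
from h import *
arc([1.5,3.5,5.5,7.5,9.5])"
```

```text
t 3.8 th now 0.00751297019079189 rad 0.24058188412717907 F [ 2.7247 -0.0273 -1.6851] grip 0.010959137919425314
rot err [ 0.0757 -0.0672 -0.0617]
1.5 [-0.0055, 0.0031, -0.0]
3.5 [-0.0075, 0.0036, -0.0]
5.5 [-0.0074, 0.0039, -0.0]
7.5 [-0.0073, 0.0042, -0.0]
9.5 [-0.0071, 0.0044, -0.0]
```

move_arm --dr '[[0,0,0],[0,0,0],[0,0,0],[0,0,0],[0,0,0]]' --dp '[[-0.0055,0.0028,0],[-0.0075,0.0036,0],[-0.0074,0.0039,0],[-0.0073,0.0042,0],[-0.0071,0.0044,0]]' --grip '[0.005,0.005,0.005,0.005,0.005]'

```text
time_s: 4.3
position: [0.4206, -0.2181, 0.3361]
eef_rot: [0.543, 0.454, -0.543, 0.453]
wrist_force: [0.2, -0.6, -3.7]
grip_width: 0.128
```

```bash
python3 -c "
from h import *
arc([10,12,14,16,18,20])
print(get_state()['joint_pos'])
cv2.imwrite('pics/side4.png',get_image('side')[:,:,::-1])
a=cv2.imread('pics/side4.png')[200:360,290:450]; cv2.imwrite('pics/side4c.png',cv2.resize(a,(600,600)))
"
```

```text
t 4.3 th now 10.032621360962398 rad 0.24088099689149425 F [ 0.1845 -0.5549 -3.6666] grip 0.010890992753511528
rot err [ 0.1031 -0.0684  0.0525]
10 [0.0006, 0.0007, 0.0002]
12 [-0.0069, 0.0047, 0.0]
14 [-0.0068, 0.0049, 0.0]
16 [-0.0066, 0.0052, 0.0]
18 [-0.0064, 0.0054, 0.0]
20 [-0.0062, 0.0056, 0.0]
[-0.119   0.389   0.6177  2.0793 -0.3232  0.7676  0.5196]
```

View pics/side4c.png

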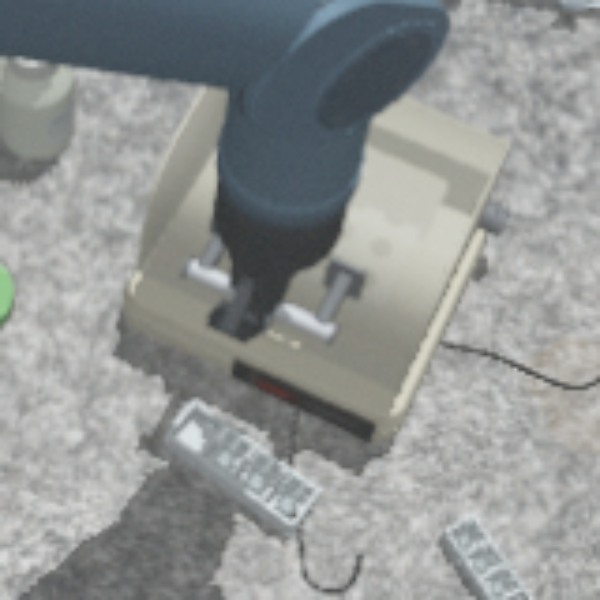

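move_arm --dr '[[0,0,0],[0,0,0],[0,0,0],[0,0,0],[0,0,0]]' --dp '[[-0.0066,0.005,0],[-0.0068,0.0049,0],[-0.0066,0.0052,0],[-0.0064,0.0054,0],[-0.0062,0.0056,0]]' --grip '[0.005,0.005,0.005,0.005,0.005]'

```text
time_s: 4.85
position: [0.448, -0.223, 0.372]
eef_rot: [-0.543, -0.454, 0.543, -0.452]
wrist_force: [-1.0, -0.4, -1.7]
grip_width: 0.125
```

```bash
python3 -c "
from h import *
arc([20,22,24,26,28,30])"
```

```text
t 4.85 th now 20.83791171825624 rad 0.2415956155349149 F [-1.0261 -0.4417 -1.7104] grip 0.010634921805074644
rot err [ 0.1018 -0.1406  0.1708]
20 [0.0036, -0.0013, 0.0003]
22 [-0.006, 0.0058, -0.0]
24 [-0.0058, 0.006, -0.0]
26 [-0.0056, 0.0062, -0.0]
28 [-0.0054, 0.0064, -0.0]
30 [-0.0051, 0.0066, -0.0]
```

move_arm --dr '[[0,0,0],[0,0,0],[0,0,0],[0,0,0],[0,0,0]]' --dp '[[-0.004,0.0055,0],[-0.0057,0.006,0],[-0.0055,0.0062,0],[-0.0053,0.0064,0],[-0.005,0.0066,0]]' --grip '[0.005,0.005,0.005,0.005,0.005]'

```text
time_s: 5.35
position: [0.4792, -0.2288, 0.4001]
eef_rot: [-0.542, -0.457, 0.544, -0.449]
wrist_force: [-3.3, 2.1, 3.1]
grip_width: 0.129
```

```bash
python3 -c "
from h import *
arc([30,32,34,36,38,40])"
```

```text
t 5.35 th now 30.892680216194076 rad 0.24206926271499432 F [-3.2576  2.1385  3.087 ] grip 0.01097870277961488
rot err [ 0.0891 -0.29    0.5164]
30 [0.0039, -0.0018, 0.0003]
32 [-0.005, 0.0068, -0.0]
34 [-0.0047, 0.0069, -0.0]
36 [-0.0045, 0.0071, -0.0]
38 [-0.0042, 0.0072, -0.0]
40 [-0.004, 0.0074, -0.0]
```

move_arm --dr '[[0,-0.2,0.3],[0,0,0],[0,0,0],[0,0,0],[0,0,0]]' --dp '[[-0.003,0.006,0],[-0.0045,0.0069,0],[-0.0044,0.0071,0],[-0.0041,0.0072,0],[-0.0038,0.0074,0]]' --grip '[0.005,0.005,0.005,0.005,0.005]'

```text
time_s: 5.85
position: [0.5166, -0.2351, 0.4237]
eef_rot: [0.543, 0.455, -0.542, 0.451]
wrist_force: [-1.8, 2.7, 1.9]
grip_width: 0.126
```

```bash
python3 -c "
from h import *
arc([41,43,45,47,48])
print(get_state()['joint_pos'])
cv2.imwrite('pics/side5.png',get_image('side')[:,:,::-1])
a=cv2.imread('pics/side5.png')[180:360,290:470]; cv2.imwrite('pics/side5c.png',cv2.resize(a,(600,600)))
"
```

```text
t 5.85 th now 41.460920668985196 rad 0.24309092441005994 F [-1.803   2.7457  1.9266] grip 0.010729146925245847
rot err [ 0.1439 -0.2241  0.2006]
41 [0.0036, -0.0004, 0.0009]
43 [-0.0035, 0.0076, 0.0]
45 [-0.0033, 0.0077, 0.0]
47 [-0.003, 0.0078, 0.0]
48 [-0.0014, 0.0039, 0.0]
[-0.1343  0.4309  0.6426  1.7691 -0.297   1.0442  0.4378]
```

View pics/side5c.png

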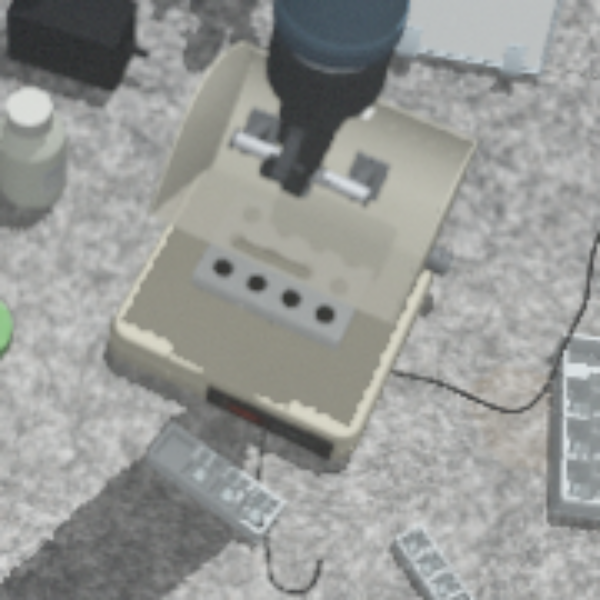

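move_arm --dr '[[0,-0.2,0.2],[0,0,0],[0,0,0],[0,0,0],[0,0,0]]' --dp '[[-0.002,0.0074,0],[-0.0032,0.0077,0],[-0.0029,0.0078,0],[-0.0025,0.0078,0],[0,0,0]]' --grip '[0.005,0.005,0.005,0.005,0.005]'

```text
time_s: 6.4
position: [0.5517, -0.2406, 0.4376]
eef_rot: [0.544, 0.453, -0.541, 0.455]
wrist_force: [-0.8, 1.1, 4.6]
grip_width: 0.128
```

```bash
python3 -c "
from h import *
arc([47,45,43,41,39])
for n in ('side','top'):
  cv2.imwrite(f'pics/{n}6.png',get_image(n)[:,:,::-1])
a=cv2.imread('pics/side6.png')[190:280,340:430]; cv2.imwrite('pics/side6c.png',cv2.resize(a,(720,720),interpolation=cv2.INTER_CUBIC)[:600])
for th in (40,45,50): print(th,[proj('side',barat(th)+s*.05*np.cross([0,0,1.],XH)).round(1).tolist() for s in(1,-1)])
"
```

```text
t 6.4 th now 50.44408974377991 rad 0.2435113905347911 F [-0.7537  1.0902  4.6445] grip 0.01093993318677039
rot err [ 0.2518 -0.0447 -0.3054]
47 [0.0078, -0.0128, 0.0017]
45 [0.0029, -0.0078, -0.0]
43 [0.0032, -0.0077, -0.0]
41 [0.0035, -0.0076, -0.0]
39 [0.0037, -0.0075, -0.0]
40 [[[360.3, 222.6]], [[399.8, 240.2]]]
45 [[[364.1, 214.6]], [[403.6, 232.0]]]
50 [[[368.0, 206.7]], [[407.4, 223.9]]]
```

View pics/side6c.png

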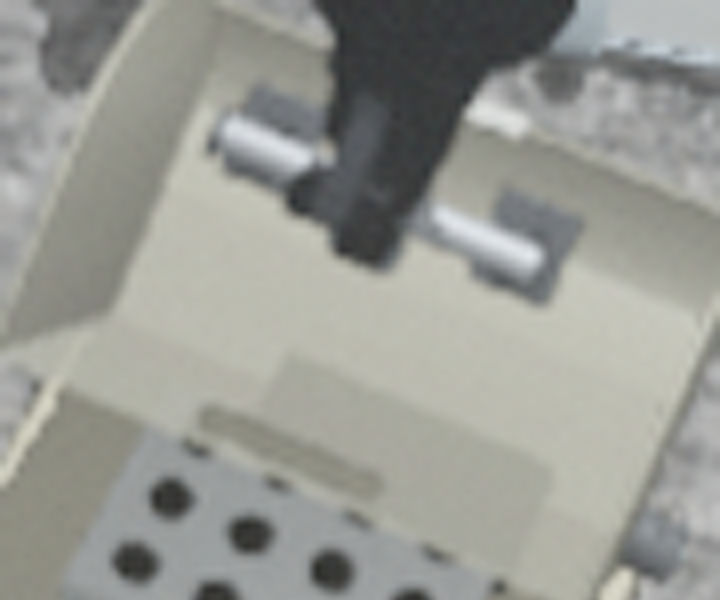

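move_arm --dr '[[0,0,0],[0,0,0],[0,0,0],[0,0,0],[0,0,0]]' --dp '[[0.0026,-0.0078,0.001],[0.003,-0.0078,0.0005],[0.0032,-0.0077,0],[0.0035,-0.0076,0],[0.0037,-0.0075,0]]' --grip '[0.005,0.005,0.005,0.005,0.005]'

```text
time_s: 7.0
position: [0.5118, -0.2342, 0.4215]
eef_rot: [0.545, 0.452, -0.539, 0.456]
wrist_force: [0.0, 0.3, 2.3]
grip_width: 0.125
```

```bash
python3 -c "
from h import *
arc([40,39,38,37,36,35])"
```

```text
t 7.0 th now 40.2040172439054 rad 0.24322965689993845 F [0.0495 0.2746 2.2633] grip 0.010702126742490525
rot err [ 0.2559 -0.1813 -0.5468]
40 [0.0033, 0.0006, 0.0009]
39 [0.0019, -0.0037, -0.0]
38 [0.0019, -0.0037, -0.0]
37 [0.002, -0.0037, -0.0]
36 [0.0021, -0.0036, -0.0]
35 [0.0021, -0.0036, -0.0]
```

move_arm --dr '[[0,0,0],[0,0,0],[0,0,0],[0,0,0],[0,0,0]]' --dp '[[0.0025,-0.0046,0],[0.0025,-0.0045,0],[0.0024,-0.0044,0],[0.0022,-0.0036,0],[0.001,-0.002,0]]' --grip '[0.005,0.005,0.005,0.005,0.005]'

```text
time_s: 7.5
position: [0.4904, -0.2306, 0.4087]
eef_rot: [0.545, 0.452, -0.54, 0.455]
wrist_force: [1.5, 0.0, 0.2]
grip_width: 0.125
```

move_arm --dr '[[0,0,0],[0,0,0],[0,0,0],[0,0,0],[0,0,0]]' --dp '[[0,0,0],[0,0,0],[0,0,0],[0,0,0],[0,0,0]]' --grip '[0.005,0.005,0.005,0.005,0.005]'

```text
time_s: 8.0
position: [0.4902, -0.2305, 0.4086]
eef_rot: [0.545, 0.452, -0.54, 0.455]
wrist_force: [-1.4, 1.2, 1.6]
grip_width: 0.127
```

```bash
python3 -c "
from h import *
arc([35])
for n in ('side','top'):
  cv2.imwrite(f'pics/{n}7.png',get_image(n)[:,:,::-1])
arc([35])
a=cv2.imread('pics/side7.png')[200:290,335:425]; cv2.imwrite('pics/side7c.png',cv2.resize(a,(720,720),interpolation=cv2.INTER_CUBIC)[:600])
for th in (30,33,35,37,40): print(th,[proj('side',barat(th)+s*.05*np.cross([0,0,1.],XH)).round(1).tolist() for s in(1,-1)])
"
```

```text
t 8.0 th now 34.201302633849664 rad 0.2427886346719374 F [-1.4461  1.1795  1.572 ] grip 0.010821857873986648
rot err [ 0.2165 -0.1772 -0.3936]
35 [0.0006, 0.0043, 0.0006]
t 8.1 th now 34.19929138290546 rad 0.2428043163314012 F [-0.4254  0.4944  2.3517] grip 0.011117843458425267
rot err [ 0.2114 -0.1745 -0.3965]
35 [0.0006, 0.0043, 0.0006]
30 [[[352.9, 239.0]], [[392.2, 256.9]]]
33 [[[355.1, 234.1]], [[394.4, 251.9]]]
35 [[[356.5, 230.8]], [[395.9, 248.5]]]
37 [[[358.0, 227.5]], [[397.5, 245.2]]]
40 [[[360.3, 222.6]], [[399.8, 240.2]]]
```

View pics/side7c.png

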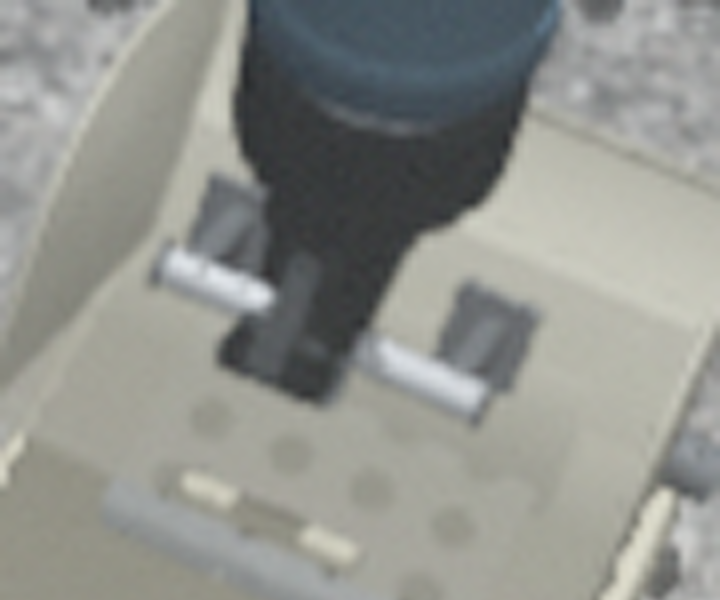

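View pics/side7.png

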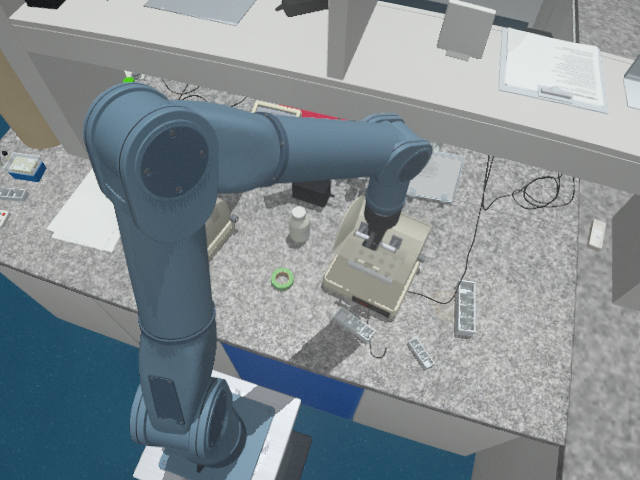

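```bash
python3 -c "
from cell import *
print(get_state()['qd']); print(bot.sign_off())"
```

```text
[ 1.44262230e-03 -1.89002080e-03 -7.21639210e-05 -6.65395542e-05
 -8.57227273e-04 -2.38497725e-03  1.05939721e-03]
the job is handed in; nothing more can be done
None
```

I opened the right-hand block, the one with the middle-sized rack in front of it. I gripped its handle bar with the tool pointing down and raised the hood to about 50°. I then brought it back to about 34° and handed the job in at 8.1 s, still holding the bar.

- **Hood angle:** the arm pose gave 34.2°, and the bar ends in the last side picture gave about 34°. Both are inside the 31–39.5° window. At the top, both methods agreed on about 50°.
- **Stillness and grip:** the pose changed by less than 0.3 mm over the last 0.6 s. The gripper read about 11 mm on the 12 mm bar, and wrist force stayed within a few newtons in all the readings I took.
- **Other objects:** in the last side picture the rack, bottle and tape look undisturbed. I compared them by eye, without measuring.
- **Timer and its block:** in that picture the arm hid the timer and most of that block. I didn't check them there, but the arm only passed well above them.
- **Small disagreement:** the bar's radius about the hinge came out about 3 mm larger than the given 240 mm. That is probably calibration error or slight slip in the pads, and it barely affects the angle.

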